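Roll a solder spool up its rack and lock it in

TASK

Without picking it up or squeezing it, gently push the solder spool that lies in the sloping rack up the slope and over the hump with your fingertips, until it rests against the end stop and no longer rolls back. Then push the black tab of the keeper fully in, so that its pin bars the way behind the spool, and leave the other things on the bench alone.

Things in the scene. Friction and masses are not known exactly. Their poses are not given: they have to be found in the camera images.
- rack: Bare aluminium gutter on a dark steel foot, 76 x 236 mm, fixed on thin pink foam mats. Origin: centre of the underside, 6 mm above the bench. y runs along the gutter from the low end (-y) to the end stop (+y), x across it to the keeper's side, z up; yaw within 0.3 rad of the world's axes. Gutter 50 mm wide inside; walls 4 mm thick, 18 mm above the floor (at most z 50 mm), so fingertips pass above them.
- low_end (a point): Top of the lip that closes the gutter's low end, at its middle: x 0, y -105, z 28 mm in the rack's frame; the lip is 6 mm thick (y -108 to -102). Fingertips pass above it to get behind the spool. The gutter's floor here is at z 16.
- hump (a point): Crest of the gutter's floor: x 0, y 30, z 32 mm in the rack's frame. The floor rises straight from z 16 at y -104 to here and then falls to z 21 at y 100: a spool let go before the hump rolls back to the low end, one past it rolls down to the end stop and stays.
- seat (a point): Where the spool's centre lies when it rests against the end stop: x 0, y 68, z 56 mm in the rack's frame. The end stop is an upright plate across the gutter, faces at y 98 and 104, top at z 58.
- spool: Solder-wire spool lying across the gutter, 60 mm in diameter over its smooth dark plastic flanges (friction 0.25), 44 mm long, 0.25 to 0.5 kg. Origin on its rolling axis at one flange face; its z is the rolling axis, along the rack's +x. It starts at rest against the low lip. A level push of 1 to 4 N at about the height of its axis rolls it up.
- spool_center (a point): Centre of that spool, on its rolling axis. In the rack's frame it starts at about y -81, z 49 mm, passes the hump at y 30, z 62, and ends at the point seat.
- keeper (a joint): Travel of the keeper, an 8 mm steel pin with a black tab that slides across the gutter at y 28, z 64 mm in the rack's frame, towards the rack's -x. 0 = drawn out (tip outside the gutter wall), 0.044 m = fully in, at its stop (tip 8 mm past the gutter's middle, behind the seated spool). Starts 0 to 8 mm in, needs about 1 N, stays where it is left.
- keeper_tab (a point): Centre of the outer face of the keeper's black tab, to be pushed towards the rack's -x. At joint 0 it is at x 104, y 28, z 68 mm in the rack's frame; it moves with the keeper. The tab is an upright plate 8 mm thick, 26 mm wide (y), z 50 to 86. The grey block that guides the pin is x 33 to 51, y 16 to 40, up to z 74.
- lamp_head (a point): Bystander: centre of the round head of the bench magnifier lamp, a fixed disc of about 140 mm diameter some 0.2 m above the bench, between the work and the robot's right; its arm rises from it to about 0.35 m at the right. Go round its front (the robot's side) or above.
- spare_spool: Bystander: a second spool of the same kind standing upright on its flange on the bench, 60 mm in diameter, 44 mm tall; origin: centre of its underside. Leave it.
- cutters: Bystander: side cutters with blue grips, 46 x 118 x 12 mm, lying on the bench; origin: centre of the underside. Leave them.
- screw_tray: Bystander: dark open parts tray with small screws, 68 x 100 x 22 mm; origin: centre of the underside. Leave it.
- terminal: Bystander: green terminal block, 12 x 40 x 15 mm; origin: centre of the underside. Leave it.
There are look-alikes about, which are no part of the job. Leave any blue, green or turquoise look-alike of the spool alone.

How it is judged (in metres and radians):
On the way:
1. the spool rests against the end stop, the keeper still out (y of spool_center in the frame of rack between 0.061 and 0.076 m and z of spool_center in the frame of rack between 0.048 and 0.064 m and x of spool_center in the frame of rack between -0.012 and 0.012 m and angle between the z axis of spool and the x axis of rack, either way round below 0.2 rad and linear speed of spool below 0.02 m/s and value of joint keeper below 0.015 m), for 0.3 s.
At the end, for the whole second after the job is handed in: The spool lies across the gutter at rest beyond the hump, its centre within about 7 mm of the seat along the gutter, and the keeper is in to within 6 mm of its stop (y of spool_center in the frame of rack between 0.061 and 0.076 m and z of spool_center in the frame of rack between 0.048 and 0.064 m and x of spool_center in the frame of rack between -0.012 and 0.012 m and angle between the z axis of spool and the x axis of rack, either way round below 0.2 rad and linear speed of spool below 0.01 m/s and value of joint keeper above 0.038 m); the robot touches nothing.
It fails at once if the spool is lifted out of the gutter (centre more than 14 mm above its path over the hump) (z of spool_center in the frame of rack above 0.076 m).
It fails at once if the spool is gripped or pressed with more than 30 N (contact force between the fingers and spool above 30 N).
It fails at once if the spool is turned out of line with the gutter (angle between the z axis of spool and the x axis of rack, either way round above 0.5 rad).
It fails at once if a bystander (spare spool, cutters, screw tray or terminal block) is shifted by more than 20 mm (distance of any of spare_spool, cutters, screw_tray, terminal from where it was at the start of the episode above 0.02 m).
It also fails if it takes over 45 s, if anything falls off the work surface, if the arm or the gripper's body presses on something with over 40 N, if the wrist force passes 120 N, or if a joint passes its speed limit or range.

ROBOT

A 7-joint arm with a two-finger parallel gripper is mounted at the origin on a cart in front of the work surface, level with it; the furniture and walls round the work are solid. World frame = base frame: x ahead of the robot, y to its left, z up, the work surface at z = 0. Lengths are in mm, angles in rad, forces in N, time in s.
With the tool pointing down it reaches from about 400 to 925 mm from the base axis. Payload 5.6 kg.
Tool frame: the origin (TCP) lies between the finger pads; the fingertips stand 14 mm ahead of it and the grasp point (between the pads) lies 5 mm behind it; y points along the fingers, x is the direction in which the jaws open and shut, and the axes are right-handed (so a half turn about y gives the same grasp; the last joint's range is limited). The gripper opens to 85 mm and grips with 20 to 120 N. Pads are 22 mm wide; open, the fingers measure 114 mm over their backs; the gripper's body (76 mm by 85 mm) begins 54 mm behind the grasp point. The pads swing forward as they close: fully open they stand 13 mm farther back than shut.
Start: joints at [-1.33, 0.468, -0.012, 1.603, 0.006, 1.071, -0.056], TCP at [182.044, 623.994, 245.29] pointing down, gripper open.
Joint ranges: [-2.53, 2.53], [-0.31, 2.02], [-1.57, 1.55], [0.28, 2.44], [-1.29, 4.43], [0.15, 1.84], [-2.92, 2.92]. Speed limits (rad/s): [2.57, 2.57, 3.14, 3.14, 3.14, 3.14, 3.14].

INTERFACE

Orientations are given as a rotation vector (axis times angle).
In Python, from plant import * gives the robot as it stands.
- The arm moves only by the shell command python3 -m creep 'ROWS'. ROWS is JSON, a list of rows, each a list of 3 entries, a list of its own where there are three numbers: the shift along the world's x, y, z in m, then the turn, a rotation vector about the world's x, y, z in rad, then the closure, from -1 (fully open) to 1 (shut), so that 0 is half open. In form: [[[x, y, z], [ax, ay, az], claw], ...]. A call has 1 to 20 rows; each row is the pose to reach, as a shift and turn from the pose commanded when the call began; what a row does not reach only later rows make up. A row lasts 1/12 s, in which the tool goes at most 41.7 mm and 7.16 degrees, less where a joint would pass 70% of its speed; a pose out of reach is approached as far as the arm can. A call with a gripper value outside its range is refused whole. The fingers move at their own pace and stop on an object; the grip force is fixed at half the most. Time passes only in rows, so rows that repeat a pose let the fingers close. It gives the time, the measured TCP pose, the force and the opening at its end, in the units of the state.
- observe(): the state, without advancing time (a new reading comes with each control period).
- get_image(name): name is "scene" or "top"; returns the picture (420x560x3 uint8, red, green, blue); there is no depth.
- camera_model(name): a dict with "fov_y" (degrees; the focal length in pixels is half the picture's height over the tangent of half this angle, whatever the lens; pixels are square), "cx", "cy" (the principal point, pixels), "extrinsics" (4x4, takes a point from world to camera coordinates). Camera axes: x right, y down, z forward; pixel columns grow to the right and rows downward; lengths in mm; the calibration is good to about 2 mm. A picture is of the moment at which its call begins. camera_model takes no time and is no camera call.
- close_job(): hands the job in, once; it reports no verdict.
Trained networks look in the newest picture that a camera, given by its name, has taken for a name from the list of things; names that differ only in an ending like _2 or _b are one class to them, and where a whole thing is asked for, a point or a joint stands for the part that bears it (a point fixed in the world has none). Each returns a list of dicts, best first, with "conf" (0 to 1); they miss things now and then, are a little off and sometimes report something else, mostly with a low value. They report only what shows in the picture. A call takes as long as a camera call. They do not tell look-alikes from the thing itself.
- recognise(camera, query): "location" ([column, row] as shares, 0 to 1, of the picture: columns of its width, rows of its height, amid what is visible of it).
The state is a dict: "time": time; "q": joint angles; "qvel": joint speeds; "joint_torque": joint torques, N m; "tool_pos": TCP position; "tool_rot": TCP orientation; "force": force on the tool from outside, world axes, zero at the start; "wrist_torque": the same for the moment, N m; "finger_gap": finger opening in mm.
Only numpy, scipy, OpenCV 4.12 (cv2) and the standard library are available. Lean on these libraries where they do the work, as an engineer would, in place of code of your own. Each camera call takes 0.05 s, during which the arm holds its last target.

## Working session

There is one attempt and no reset: what is moved stays moved. The work goes in short steps, Python scripts to look and compute and a shell command to move; the robot and the scene stay as the last step left them, time stands still between calls to the robot, and variables do not carry over. Pictures are saved under pics/ and viewed, and the job is handed in when it is done.

```bash
ls; mkdir -p pics
python3 - <<'E'
from plant import *
import cv2,json
o=observe();print(o)
for n in("scene","top"):
    im=get_image(n);cv2.imwrite(f"pics/{n}0.png",im[:,:,::-1]);c=camera_model(n);print(n,c)
    for q in("rack","spool","keeper","keeper_tab","seat","hump","low_end","spare_spool","spool_center","lamp_head"):
        try: print(q,[( round(r["conf"],2),round(r["location"][0]*560),round(r["location"][1]*420)) for r in recognise(n,q)])
        except Exception as e: print(q,e)
print(observe()["time"])
E
```

```text
pics
{'time': 0.0, 'q': array([-1.32999121,  0.46836274, -0.01166244,  1.60366374,  0.00600053,
        1.07141552, -0.05632837]), 'qvel': array([-0.00091423, -0.0013191 ,  0.00067886, -0.00139351,  0.00105633,
        0.00067151,  0.0009798 ]), 'joint_torque': array([ 9.45695319e-05, -5.32388628e+01,  2.12136749e-02, -2.51304656e+01,
        1.13839551e-02,  7.65271252e-03,  4.07282101e-07]), 'tool_pos': array([181.88111811, 623.45220694, 244.33110912]), 'tool_rot': array([-1.33140583, -0.99661981,  0.99893022]), 'force': array([ 0.04191862, -0.5415331 , -0.38843857]), 'wrist_torque': array([-0.00968958, -0.03957482,  0.04709857]), 'finger_gap': 85.4199912394109}
scene {'fov_y': 52.36041012983536, 'cx': 285.51313442040663, 'cy': 211.6912085216127, 'extrinsics': array([[ 6.81267553e-01, -7.31856654e-01, -1.61356400e-02,
        -2.82008986e+02],
       [-4.97067138e-01, -4.46301321e-01, -7.44136675e-01,
         4.71078103e+02],
       [ 5.37400020e-01,  5.14976669e-01, -6.67832501e-01,
         9.82850970e+02],
       [ 0.00000000e+00,  0.00000000e+00,  0.00000000e+00,
         1.00
[... 756 characters left out ...]
 -8.75768105e-02,
         5.91799260e+02],
       [ 8.76630724e-02, -7.98829324e-03, -9.96118152e-01,
         1.44715661e+03],
       [ 0.00000000e+00,  0.00000000e+00,  0.00000000e+00,
         1.00000000e+00]])}
rack [(0.56, 251, 241)]
spool [(0.8, 281, 239), (0.77, 151, 195), (0.51, 363, 272), (0.5, 216, 272)]
keeper [(0.42, 248, 212)]
keeper_tab [(0.37, 248, 208)]
seat []
hump [(0.87, 251, 236), (0.47, 312, 195)]
low_end [(0.89, 250, 236)]
spare_spool [(0.76, 310, 196)]
spool_center [(0.81, 370, 275), (0.67, 220, 278), (0.6, 152, 196), (0.56, 284, 240)]
lamp_head it knows: cutters, hump, keeper, keeper_tab, low_end, rack, screw_tray, seat, spare_spool, spool, spool_center, terminal
1.0
```

Run:
```python
import cv2
for n in("scene","top"):
    im=cv2.imread(f"pics/{n}0.png")
    cv2.imwrite(f"pics/{n}0b.png",cv2.resize(im,(784,588),interpolation=cv2.INTER_CUBIC))
im=cv2.imread("pics/top0.png")[170:310,120:400]
cv2.imwrite("pics/topcrop.png",cv2.resize(im,(800,400),interpolation=cv2.INTER_CUBIC))
im=cv2.imread("pics/scene0.png")[150:370,150:400]
cv2.imwrite("pics/scenecrop.png",cv2.resize(im,(680,598),interpolation=cv2.INTER_CUBIC))
```

```text
(no output)
```

View pics/top0b.png

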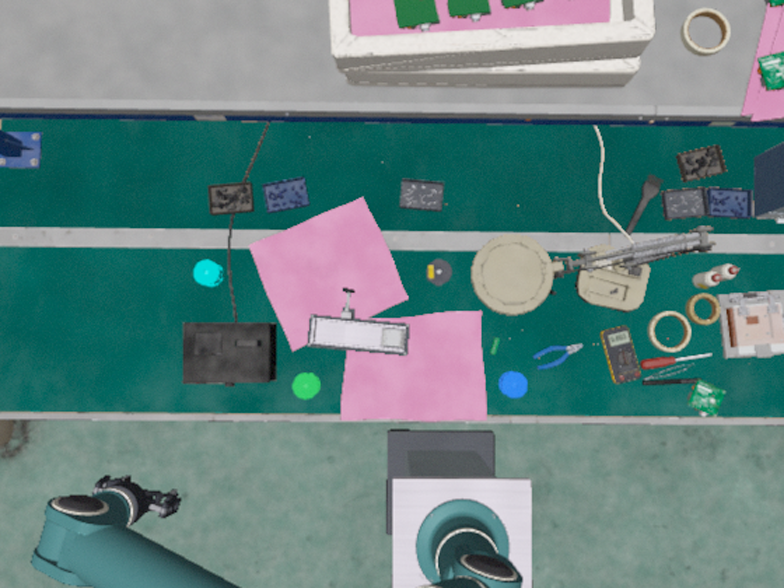

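View pics/scene0b.png

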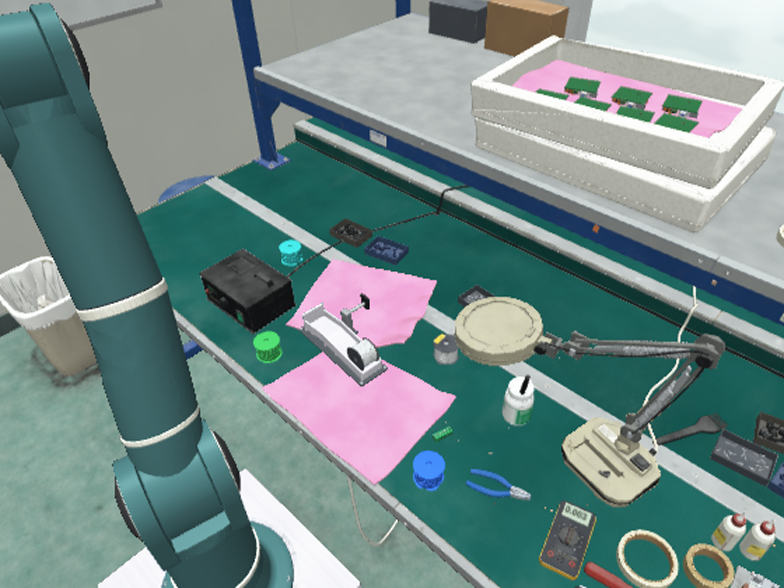

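View pics/topcrop.png

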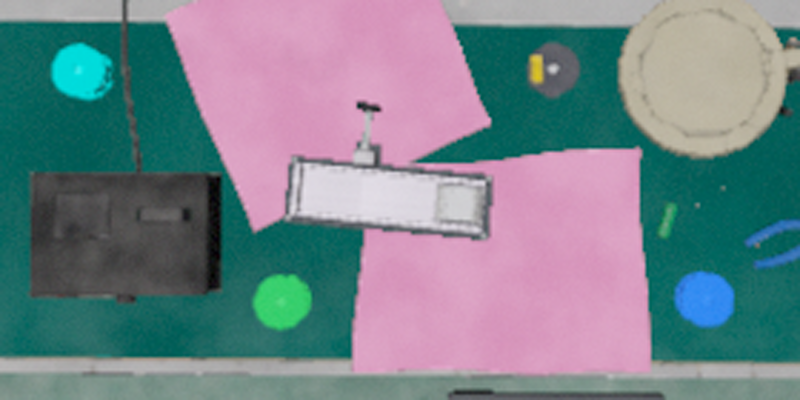

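View pics/scenecrop.png

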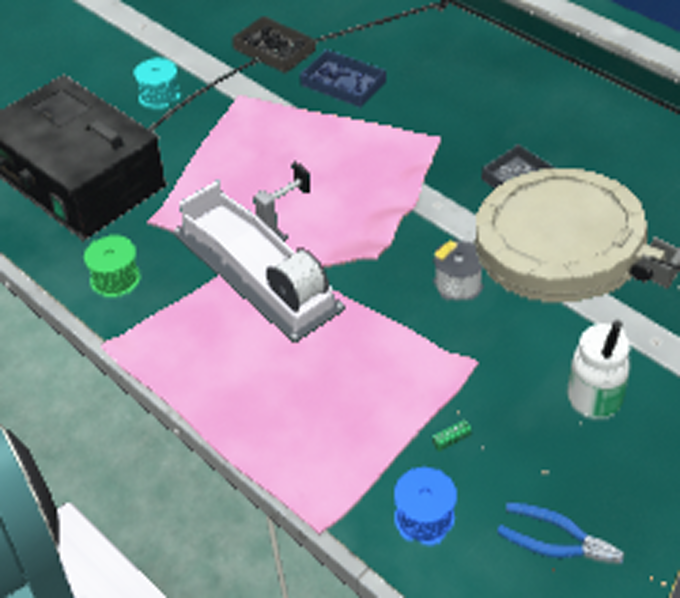

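The spool in the rack (top 281,239; scene 259,250) is the one to push. It could be confused with the grey spare with the yellow label (top 313,195), the green spool (top 219,275), the turquoise one (148,195) and the blue one (366,275). Only the first lies in the gutter, white wire between dark flanges. Next I'll fit the rack pose.

Run:
```python
import cv2
im=cv2.imread("pics/top0.png")[200:260,212:302]
cv2.imwrite("pics/t1.png",cv2.resize(im,(792,528),interpolation=cv2.INTER_CUBIC))
im=cv2.imread("pics/scene0.png")[200:280,205:285]
cv2.imwrite("pics/s1.png",cv2.resize(im,(600,600),interpolation=cv2.INTER_CUBIC))
```

```text
(no output)
```

View pics/t1.png

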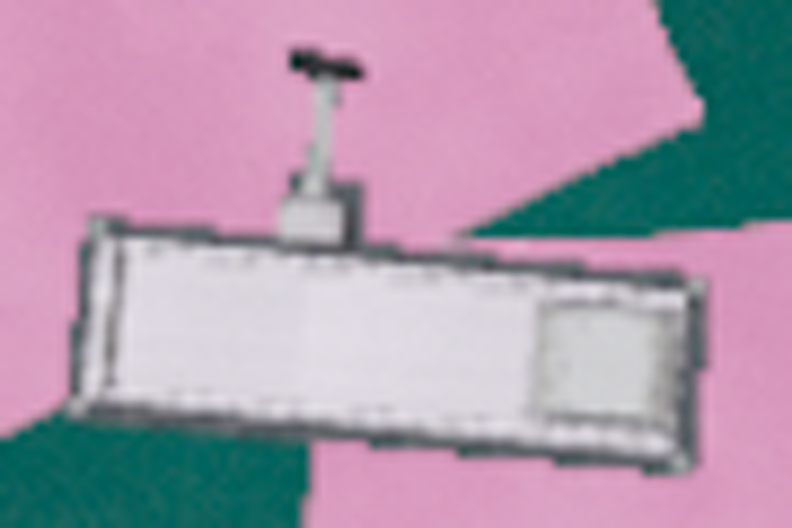

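View pics/s1.png

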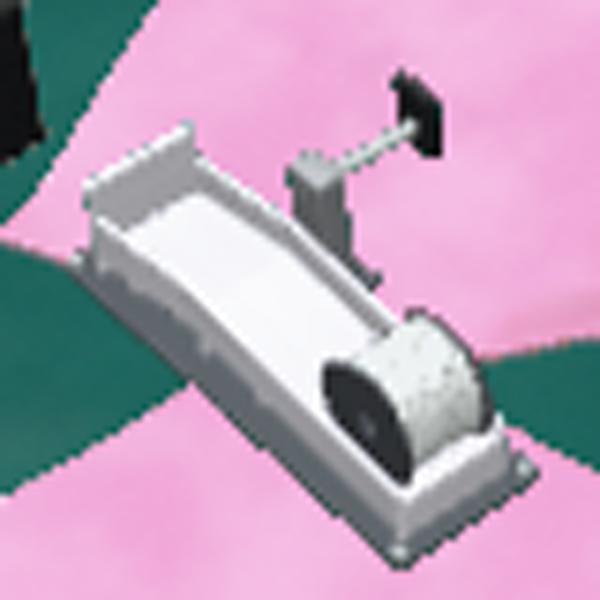

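```bash
cat > h.py <<'E'
import numpy as np,cv2
from plant import *
def proj(n,P):
    c=camera_model(n);f=210/np.tan(np.radians(c["fov_y"]/2))
    P=np.atleast_2d(P);q=(c["extrinsics"][:3,:3]@P.T).T+c["extrinsics"][:3,3]
    return np.c_[c["cx"]+f*q[:,0]/q[:,2],c["cy"]+f*q[:,1]/q[:,2]]
def r2w(p,P):
    P=np.atleast_2d(np.array(P,float));c,s=np.cos(p[2]),np.sin(p[2])
    return np.c_[p[0]+c*P[:,0]-s*P[:,1],p[1]+s*P[:,0]+c*P[:,1],P[:,2]+6]
E
python3 - <<'E'
from h import *
from scipy.optimize import least_squares
f=6
T=[(38,118,f,92,220),(-38,118,f,72,408),(-38,-118,f,688,472),(38,-118,f,703,283),(0,104,58,93,318)][:4]
S=[(-38,-118,0,402,567),(38,-118,3,537,470),(-38,118,4,74,262),(29,104,58,190,125),(-29,98,58,90,195)]
Tp=np.array([(212+(a[3]+.5)/8.8-.5,200+(a[4]+.5)/8.8-.5) for a in T]);Sp=np.array([(205+a[3]/7.5-.4,200+a[4]/7.5-.4) for a in S])
TM=[a[:3] for a in T];SM=[a[:3] for a in S]
def res(p,w=(1,1)): return np.r_[w[0]*(proj("top",r2w(p,TM))-Tp).ravel(),w[1]*(proj("scene",r2w(p,SM))-Sp).ravel()]
for w in((1,1),(1,0),(0,1)):
    r=least_squares(res,[600,200,0],args=(w,),x_scale=[100,100,.1]);print(r.x.round(3),np.round(r.fun,1))
p=least_squares(res,[600,200,0],x_scale=[100,100,.1]).x
np.save("p.npy",p)
# keeper tab
def inv(n,px,z0):  # pixel to world at z
    return least_squares(lambda a:proj(n,[a[0],a[1],z0])[0]-px,[600,200]).x
def w2r(p,W):
    c,s=np.cos(p[2]),np.sin(p[2]);d=np.array(W[:2])-p[:2];return np.array([c*d[0]+s*d[1],-s*d[0]+c*d[1]])
a=inv("top",(212+327/8.8-.5,200+64/8.8-.5),92);print("tab top",a,w2r(p,a))
a=inv("scene",(205+418/7.5,200+113/7.5),74);print("tab scene",a,w2r(p,a))
# overlay
for n,o,sz,sc,fn in(("top",(212,200),(90,60),8.8,"t2"),("scene",(205,195),(85,85),7,"s2")):
    im=cv2.imread(f"pics/{n}0.png")[o[1]:o[1]+sz[1],o[0]:o[0]+sz[0]];im=cv2.resize(im,None,fx=sc,fy=sc,interpolation=cv2.INTER_CUBIC)
    def ln(P,col,cl=True):
        q=((proj(n,r2w(p,P))-o+.5)*sc).astype(int);cv2.polylines(im,[q],cl,col,1)
    ln([(38,118,6),(-38,118,6),(-38,-118,6),(38,-118,6)],(0,0,255))
    ln([(29,98,58),(-29,98,58),(-29,104,58),(29,104,58)],(255,0,0))
    ln([(29,-105,28),(-29,-105,28)],(255,0,0))
    ln([(33,16,74),(51,16,74),(51,40,74),(33,40,74)],(0,160,0))
    ln([(104,15,50),(104,41,50),(104,41,86),(104,15,86)],(0,255,255))
    for x in(-22,22): ln([(x,-81+30*np.cos(t),49+30*np.sin(t)) for t in np.linspace(0,6.28,30)],(255,0,255))
    cv2.imwrite(f"pics/{fn}.png",im)
for k,v in dict(sp=(0,-81,49),seat=(0,68,56),tab=(104,28,68),low=(0,-105,28)).items(): print(k,r2w(p,v).round(1))
E
```

```text
[ 4.82035e+02  2.43570e+02 -9.00000e-02] [-0.9 -0.8 -1.3  1.1  0.9  1.   1.4 -0.7  0.1  1.1  1.2  0.3 -1.5 -0.1
  0.3 -1.2  0.1 -1.3]
[ 4.82530e+02  2.43633e+02 -9.20000e-02] [-0.9 -1.  -1.3  0.8  0.8  0.9  1.4 -0.8  0.   0.   0.   0.  -0.  -0.
  0.  -0.   0.  -0. ]
[ 4.81537e+02  2.43336e+02 -8.80000e-02] [-0.  -0.  -0.   0.   0.   0.   0.  -0.   0.1  1.2  1.2  0.4 -1.6  0.
  0.2 -1.1  0.  -1.1]
tab top [580.37779879 262.81111892] [96.22210913 27.98082837]
tab scene [579.70708274 262.05195475] [95.62215936 27.16458665]
sp [[474.8 162.9  55. ]]
seat [[488.1 311.3  62. ]]
tab [[588.1 262.1  74. ]]
low [[472.6 139.   34. ]]
```

```bash
ls pics
```

```text
s1.png
s2.png
scene0.png
scene0b.png
scenecrop.png
t1.png
t2.png
top0.png
top0b.png
topcrop.png
```

View pics/t2.png

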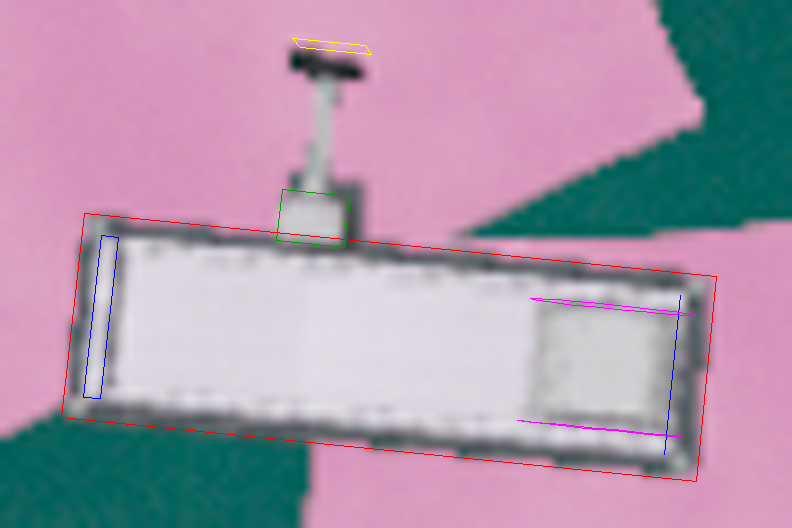

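View pics/s2.png

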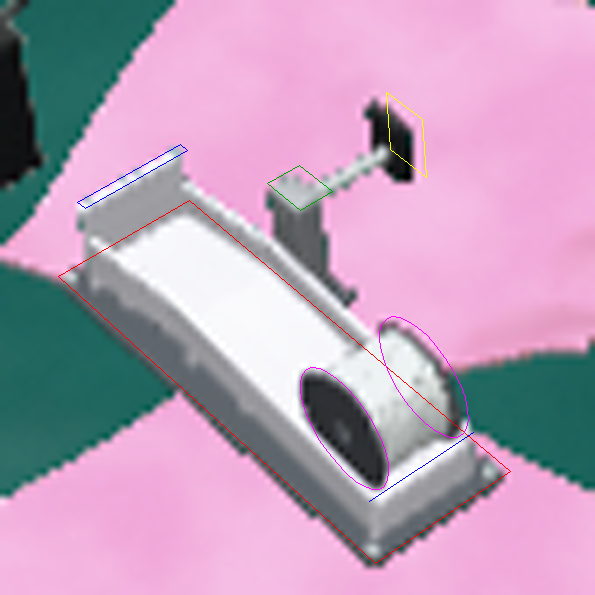

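Run:
```python
from h import *
from scipy.spatial.transform import Rotation as R
o=observe();M=R.from_rotvec(o["tool_rot"]).as_matrix();print(M.round(3))
y=-.09
p=(482,243.5,y);X=np.array([np.cos(y),np.sin(y),0])
for s in(1,-1):
    T=np.c_[s*X,[0,0,-1],np.cross(s*X,[0,0,-1])]
    print((R.from_matrix(T)*R.from_matrix(M).inv()).as_rotvec().round(4))
for v in [(0,-135,0),(0,-127,0),(0,-116,0),(0,-92,0),(0,-11,0),(0,4,0),(0,12,0),(130,28,0),(74,28,0)]: print(v,r2w(p,v).round(1))
def inv(n,px,z0):
    from scipy.optimize import least_squares
    return least_squares(lambda a:proj(n,[a[0],a[1],z0])[0]-px,[600,200]).x
print("lamp",inv("top",(366,196),200))
```

```text
[[ 0.28  0.   -0.96]
 [ 0.96 -0.    0.28]
 [-0.   -1.   -0.  ]]
[ 1.0000e-04  0.0000e+00 -1.3769e+00]
[-0.0000e+00  1.0000e-04  1.7647e+00]
(0, -135, 0) [[469.9 109.    6. ]]
(0, -127, 0) [[470.6 117.    6. ]]
(0, -116, 0) [[471.6 128.    6. ]]
(0, -92, 0) [[473.7 151.9   6. ]]
(0, -11, 0) [[481.  232.5   6. ]]
(0, 4, 0) [[482.4 247.5   6. ]]
(0, 12, 0) [[483.1 255.5   6. ]]
(130, 28, 0) [[614.  259.7   6. ]]
(74, 28, 0) [[558.2 264.7   6. ]]
lamp [605.88106206 -81.82625556]
```

```bash
python3 -m creep '[[[0.016,-0.029,0],[0,0,-0.0765],0.5],[[0.032,-0.058,0],[0,0,-0.153],0.5],[[0.048,-0.086,0],[0,0,-0.2295],0.5],[[0.064,-0.115,0],[0,0,-0.306],0.5],[[0.080,-0.144,0],[0,0,-0.3825],0.5],[[0.096,-0.173,0],[0,0,-0.459],0.5],[[0.112,-0.201,0],[0,0,-0.5355],0.5],[[0.128,-0.230,0],[0,0,-0.612],0.5],[[0.144,-0.259,0],[0,0,-0.6885],0.5],[[0.160,-0.288,-0.01],[0,0,-0.765],0.5],[[0.176,-0.316,-0.02],[0,0,-0.8415],0.5],[[0.192,-0.345,-0.03],[0,0,-0.918],0.5],[[0.208,-0.374,-0.04],[0,0,-0.9945],0.5],[[0.224,-0.403,-0.05],[0,0,-1.071],0.5],[[0.240,-0.432,-0.06],[0,0,-1.1475],0.5],[[0.256,-0.460,-0.07],[0,0,-1.224],0.5],[[0.272,-0.489,-0.08],[0,0,-1.3005],0.5],[[0.288,-0.518,-0.09],[0,0,-1.377],0.5],[[0.288,-0.518,-0.09],[0,0,-1.377],0.5],[[0.288,-0.518,-0.09],[0,0,-1.377],0.5]]'
python3 - <<'E'
from h import *
o=observe();print(o["time"],o["q"].round(2),o["force"])
im=get_image("scene")[:,:,::-1];cv2.imwrite("pics/s3.png",cv2.resize(im[60:300,140:400],None,fx=2.5,fy=2.5))
E
```

```text
time: 2.67
tool_pos: [470.4, 104.2, 155.0]
tool_rot: [-1.571, 0.074, -0.073]
force: [0.6, 0.3, -0.1]
finger_gap: 21.2
2.6667 [-0.68  0.33  0.46  2.11 -0.21  0.75 -0.18] [ 0.62836709  0.30702481 -0.13960328]
```

View pics/s3.png

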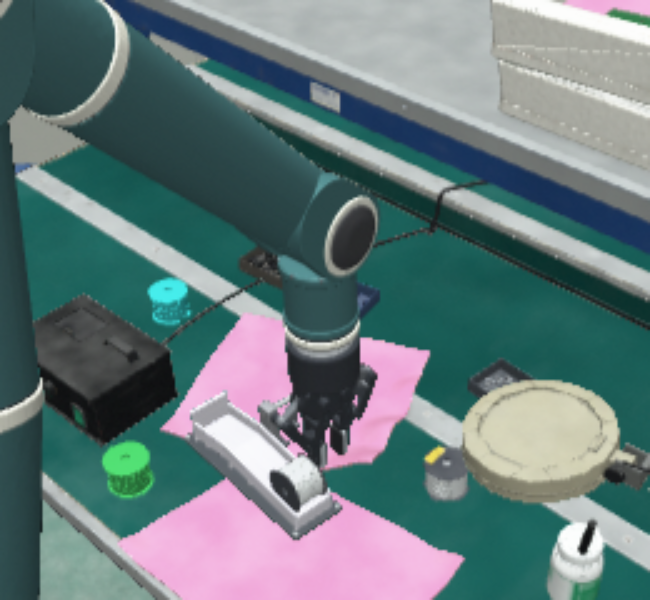

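```bash
python3 -m creep '[[[0,0,-0.02],[0,0,0],0.5],[[0,0,-0.045],[0,0,0],0.5],[[0,0,-0.07],[0,0,0],0.5],[[0,0,-0.085],[0,0,0],0.5],[[0,0,-0.093],[0,0,0],0.5],[[0,0,-0.093],[0,0,0],0.5],[[0,0,-0.093],[0,0,0],0.5]]'
python3 - <<'E'
from h import *
im=get_image("scene")[:,:,::-1];cv2.imwrite("pics/s4.png",cv2.resize(im[190:290,190:310],None,fx=6,fy=6,interpolation=cv2.INTER_CUBIC))
im=get_image("top")[:,:,::-1];cv2.imwrite("pics/t4.png",cv2.resize(im[180:270,200:340],None,fx=5,fy=5,interpolation=cv2.INTER_CUBIC))
E
```

```text
time: 3.3
tool_pos: [470.1, 106.9, 62.7]
tool_rot: [-1.569, 0.069, -0.07]
force: [0.7, 0.5, -0.1]
finger_gap: 21.2
```

View pics/s4.png

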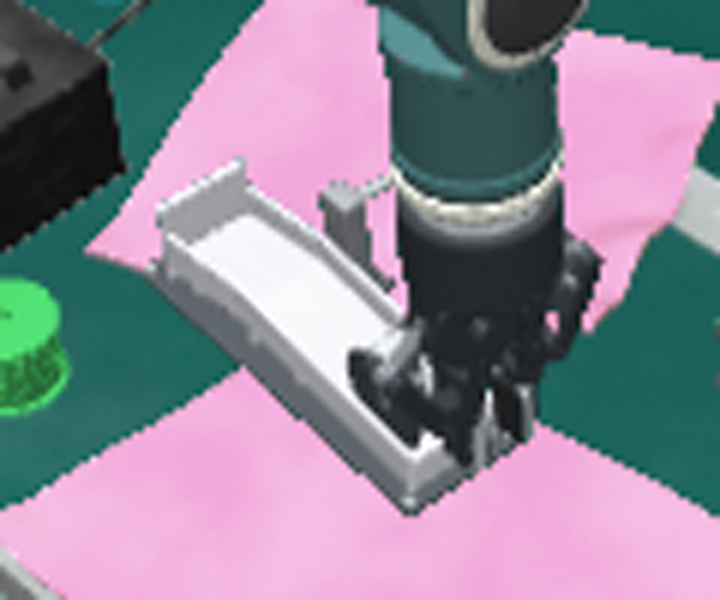

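View pics/t4.png

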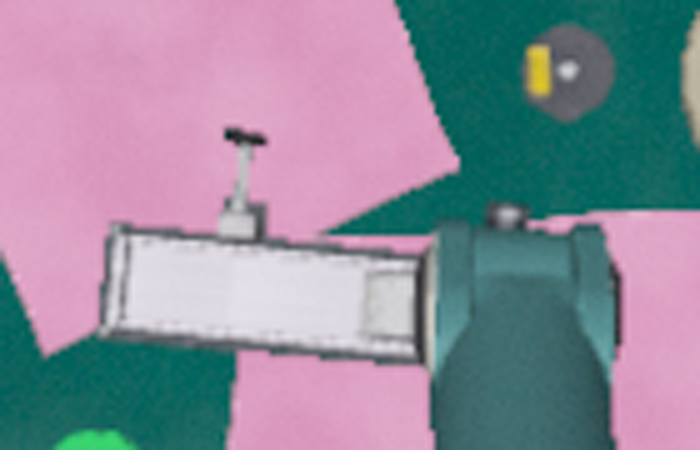

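```bash
python3 -m creep '[[[0.0004,0.005,-0.001],[0,0,0],0.5],[[0.0009,0.010,-0.002],[0,0,0],0.5],[[0.0013,0.014,-0.0028],[0,0,0],0.5],[[0.0015,0.017,-0.0026],[0,0,0],0.5],[[0.0018,0.020,-0.0022],[0,0,0],0.5],[[0.0021,0.023,-0.0018],[0,0,0],0.5],[[0.0023,0.026,-0.0015],[0,0,0],0.5],[[0.0026,0.029,-0.0011],[0,0,0],0.5],[[0.0029,0.032,-0.0008],[0,0,0],0.5]]'
python3 - <<'E'
from h import *
im=get_image("scene")[:,:,::-1];cv2.imwrite("pics/s5.png",cv2.resize(im[190:290,190:310],None,fx=6,fy=6,interpolation=cv2.INTER_CUBIC))
E
```

```text
time: 4.15
tool_pos: [473.0, 138.3, 61.5]
tool_rot: [-1.57, 0.071, -0.071]
force: [0.4, -1.4, 0.6]
finger_gap: 21.3
```

View pics/s5.png

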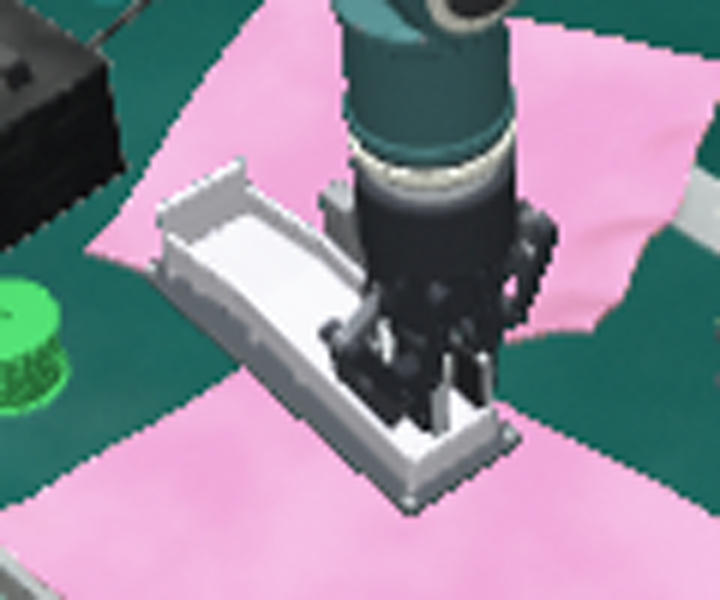

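```bash
python3 -m creep '[[[0.0004,0.004,0.0005],[0,0,0],0.5],[[0.0007,0.008,0.001],[0,0,0],0.5],[[0.0011,0.012,0.0014],[0,0,0],0.5],[[0.0014,0.016,0.0019],[0,0,0],0.5],[[0.0018,0.020,0.0024],[0,0,0],0.5],[[0.0022,0.024,0.0029],[0,0,0],0.5],[[0.0025,0.028,0.0033],[0,0,0],0.5],[[0.0029,0.032,0.0038],[0,0,0],0.5],[[0.0032,0.036,0.0043],[0,0,0],0.5],[[0.0036,0.040,0.0048],[0,0,0],0.5],[[0.004,0.044,0.0052],[0,0,0],0.5],[[0.0043,0.048,0.0057],[0,0,0],0.5],[[0.0047,0.052,0.0062],[0,0,0],0.5],[[0.005,0.056,0.0067],[0,0,0],0.5],[[0.0054,0.060,0.0071],[0,0,0],0.5],[[0.0058,0.064,0.0076],[0,0,0],0.5],[[0.0061,0.068,0.0081],[0,0,0],0.5],[[0.0065,0.072,0.0086],[0,0,0],0.5],[[0.0068,0.076,0.009],[0,0,0],0.5]]'
python3 - <<'E'
from h import *
im=get_image("scene")[:,:,::-1];cv2.imwrite("pics/s6.png",cv2.resize(im[190:290,190:310],None,fx=6,fy=6,interpolation=cv2.INTER_CUBIC))
im=get_image("top")[:,:,::-1];cv2.imwrite("pics/t6.png",cv2.resize(im[190:270,200:300],None,fx=6,fy=6,interpolation=cv2.INTER_CUBIC))
E
```

```text
time: 5.78
tool_pos: [479.8, 214.4, 70.5]
tool_rot: [-1.57, 0.071, -0.071]
force: [0.3, -1.5, 0.8]
finger_gap: 21.1
```

View pics/s6.png

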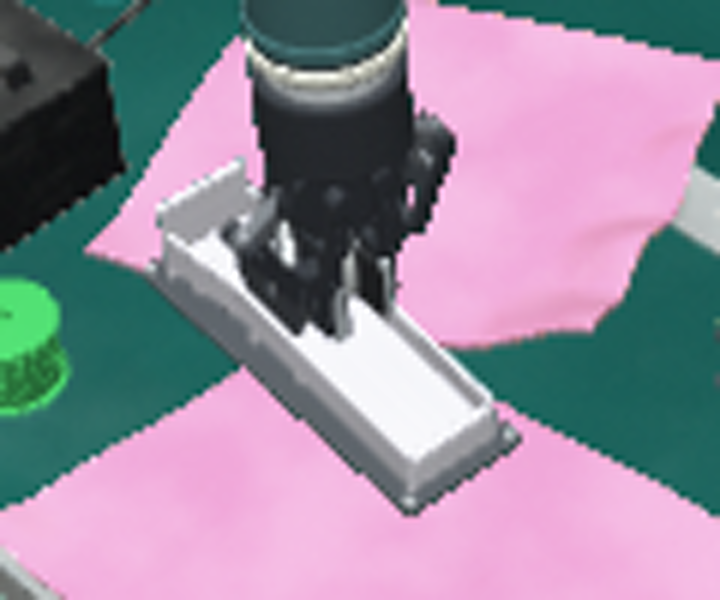

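View pics/t6.png

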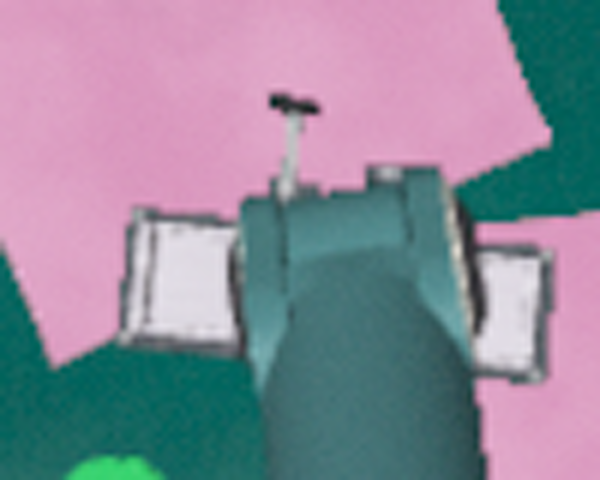

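```bash
python3 -m creep '[[[0.0003,0.003,0.0004],[0,0,0],0.5],[[0.0005,0.006,0.0007],[0,0,0],0.5],[[0.0008,0.009,0.0011],[0,0,0],0.5],[[0.0011,0.012,0.0014],[0,0,0],0.5],[[0.0014,0.015,0.0018],[0,0,0],0.5],[[0.0016,0.018,0.002],[0,0,0],0.5],[[0.0018,0.020,0.002],[0,0,0],0.5],[[0.002,0.022,0.002],[0,0,0],0.5],[[0.0022,0.024,0.002],[0,0,0],0.5],[[0.0023,0.026,0.002],[0,0,0],0.5],[[0.0025,0.028,0.002],[0,0,0],0.5],[[0.0025,0.028,0.002],[0,0,0],0.5],[[0.0025,0.028,0.002],[0,0,0],0.5],[[0.0025,0.028,0.002],[0,0,0],0.5]]'
python3 - <<'E'
from h import *
im=get_image("scene")[:,:,::-1];cv2.imwrite("pics/s7.png",cv2.resize(im[190:290,190:310],None,fx=6,fy=6,interpolation=cv2.INTER_CUBIC))
im=get_image("top")[:,:,::-1];cv2.imwrite("pics/t7.png",cv2.resize(im[190:270,200:300],None,fx=6,fy=6,interpolation=cv2.INTER_CUBIC))
E
```

```text
time: 7.05
tool_pos: [482.2, 241.9, 72.5]
tool_rot: [-1.57, 0.071, -0.071]
force: [0.0, -0.2, -0.6]
finger_gap: 21.3
```

View pics/s7.png

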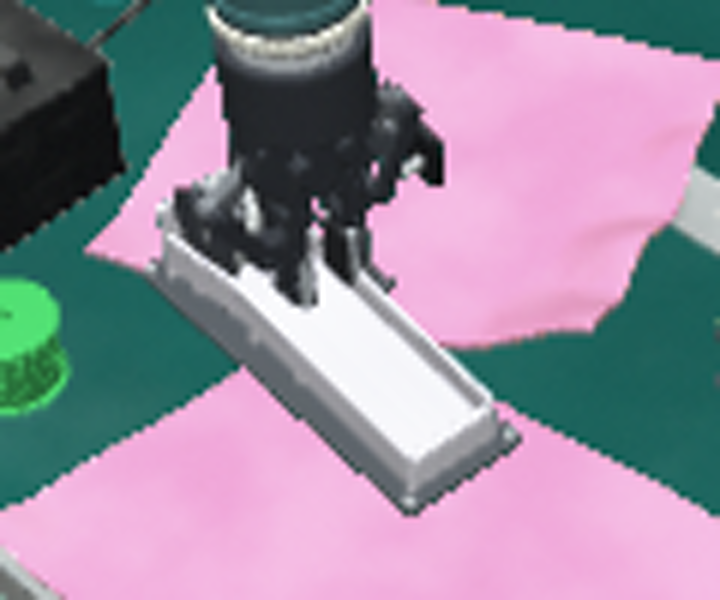

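View pics/t7.png

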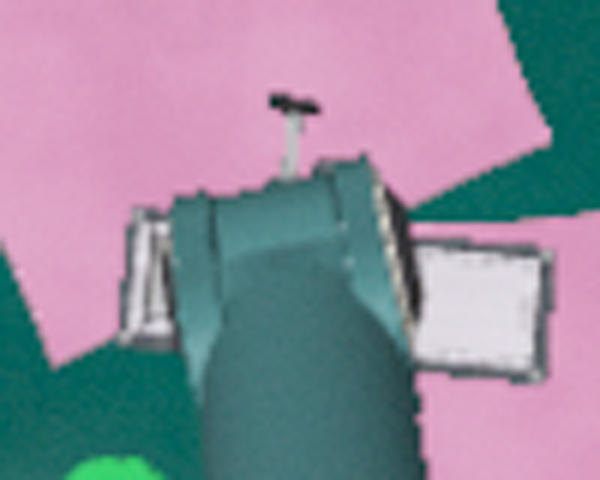

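```bash
python3 -m creep '[[[-0.001,-0.012,0],[0,0,0],0.5],[[-0.0025,-0.028,0.01],[0,0,0],0.5],[[-0.0035,-0.04,0.04],[0,0,0],0.5],[[-0.0035,-0.06,0.07],[0,0,0],1],[[0,-0.09,0.1],[0,0,0],1],[[0,-0.12,0.11],[0,0,0],1],[[0,-0.12,0.11],[0,0,0],1],[[0,-0.12,0.11],[0,0,0],1]]'
python3 - <<'E'
from h import *
im=get_image("scene")[:,:,::-1];cv2.imwrite("pics/s8r.png",im);cv2.imwrite("pics/s8.png",cv2.resize(im[190:290,190:310],None,fx=6,fy=6,interpolation=cv2.INTER_CUBIC))
im=get_image("top")[:,:,::-1];cv2.imwrite("pics/t8.png",cv2.resize(im[190:270,200:300],None,fx=6,fy=6,interpolation=cv2.INTER_CUBIC))
E
```

```text
time: 7.82
tool_pos: [482.5, 119.5, 183.5]
tool_rot: [-1.568, 0.073, -0.076]
force: [0.1, 0.2, -0.7]
finger_gap: -0.1
```

View pics/s8.png

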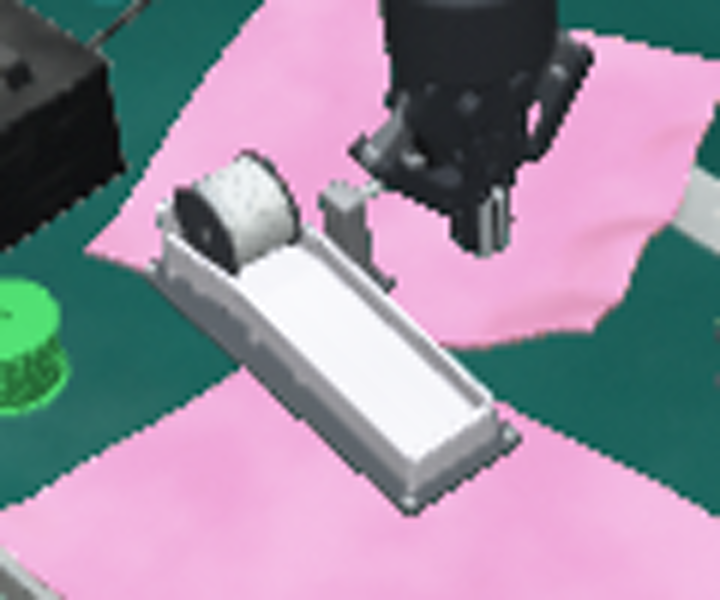

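View pics/t8.png

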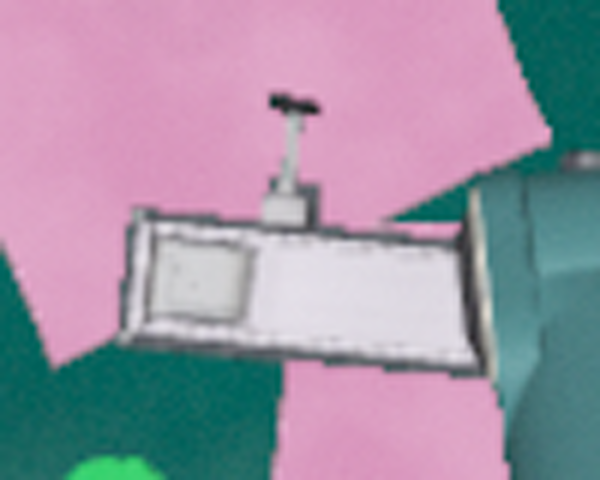

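```bash
python3 -m creep '[[[0.011,0.010,0],[0,0,0.12],1],[[0.022,0.021,0],[0,0,0.24],1],[[0.033,0.031,0],[0,0,0.36],1],[[0.044,0.042,0],[0,0,0.48],1],[[0.055,0.053,0],[0,0,0.60],1],[[0.066,0.064,0],[0,0,0.72],1],[[0.077,0.074,0],[0,0,0.84],1],[[0.088,0.085,0],[0,0,0.96],1],[[0.099,0.095,0],[0,0,1.08],1],[[0.110,0.106,0],[0,0,1.20],1],[[0.121,0.117,0],[0,0,1.32],1],[[0.132,0.127,0],[0,0,1.44],1],[[0.142,0.137,0],[0,0,1.5708],1],[[0.142,0.137,0],[0,0,1.5708],1],[[0.142,0.137,0],[0,0,1.5708],1]]'
python3 - <<'E'
from h import *
o=observe();print(o["q"].round(2))
im=get_image("scene")[:,:,::-1];cv2.imwrite("pics/s9.png",cv2.resize(im[140:290,170:340],None,fx=4,fy=4,interpolation=cv2.INTER_CUBIC))
E
```

```text
time: 9.17
tool_pos: [623.2, 259.9, 180.6]
tool_rot: [-1.249, -1.14, 1.144]
force: [0.3, -0.4, -0.1]
finger_gap: 0.2
[-0.53  0.57  0.12  1.59 -0.08  0.98  1.1 ]
```

View pics/s9.png

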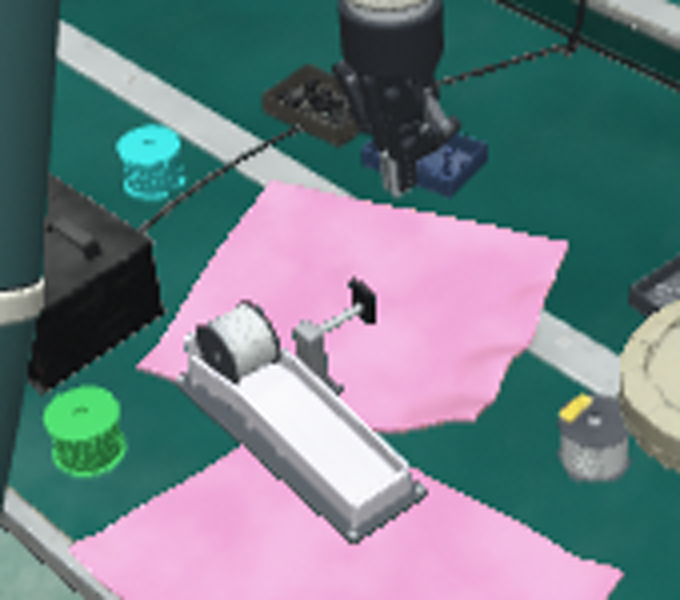

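```bash
python3 -m creep '[[[0,0,-0.02],[0,0,0],1],[[0,0,-0.045],[0,0,0],1],[[0,0,-0.07],[0,0,0],1],[[0,0,-0.09],[0,0,0],1],[[0,0,-0.101],[0,0,0],1],[[0,0,-0.101],[0,0,0],1],[[0,0,-0.101],[0,0,0],1]]'
python3 - <<'E'
from h import *
im=get_image("scene")[:,:,::-1];cv2.imwrite("pics/s10.png",cv2.resize(im[180:260,210:310],None,fx=7,fy=7,interpolation=cv2.INTER_CUBIC))
im=get_image("top")[:,:,::-1];cv2.imwrite("pics/t10.png",cv2.resize(im[170:260,200:310],None,fx=6,fy=6,interpolation=cv2.INTER_CUBIC))
E
```

```text
time: 9.8
tool_pos: [623.9, 258.7, 81.5]
tool_rot: [-1.251, -1.141, 1.143]
force: [1.4, 0.6, 0.1]
finger_gap: 0.1
```

View pics/s10.png

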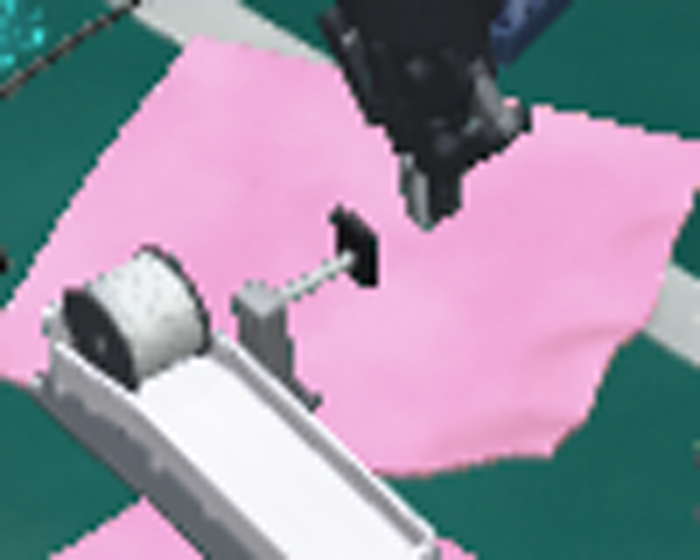

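View pics/t10.png

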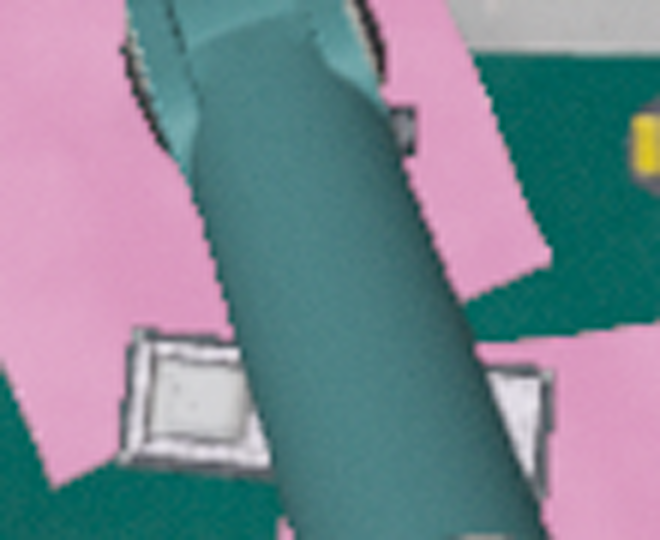

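```bash
python3 -m creep '[[[-0.008,0.0007,0],[0,0,0],1],[[-0.016,0.0014,0],[0,0,0],1],[[-0.022,0.002,0],[0,0,0],1],[[-0.026,0.0023,0],[0,0,0],1],[[-0.030,0.0027,0],[0,0,0],1],[[-0.034,0.003,0],[0,0,0],1],[[-0.038,0.0034,0],[0,0,0],1],[[-0.042,0.0038,0],[0,0,0],1],[[-0.046,0.0041,0],[0,0,0],1],[[-0.050,0.0045,0],[0,0,0],1],[[-0.054,0.0049,0],[0,0,0],1],[[-0.058,0.0052,0],[0,0,0],1]]'
python3 - <<'E'
from h import *
im=get_image("scene")[:,:,::-1];cv2.imwrite("pics/s11.png",cv2.resize(im[180:260,210:310],None,fx=7,fy=7,interpolation=cv2.INTER_CUBIC))
E
```

```text
time: 10.9
tool_pos: [565.9, 264.2, 81.5]
tool_rot: [-1.251, -1.143, 1.142]
force: [1.5, 0.1, 1.0]
finger_gap: 0.0
```

View pics/s11.png

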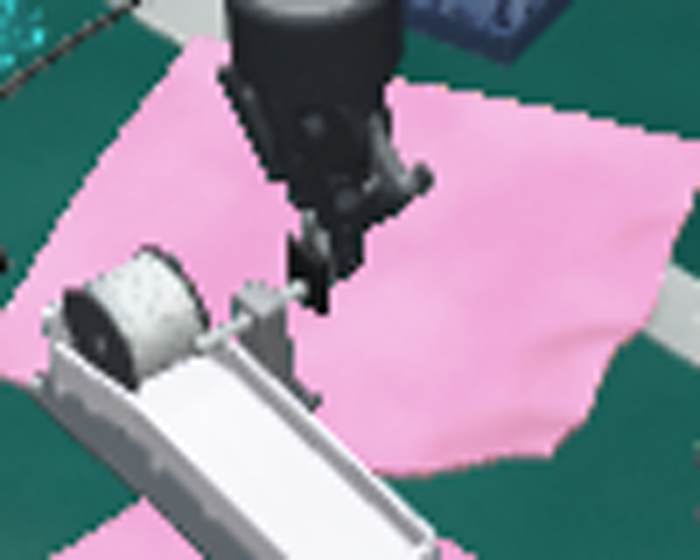

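```bash
python3 -m creep '[[[-0.002,0.0002,0],[0,0,0],1],[[-0.004,0.0004,0],[0,0,0],1],[[-0.006,0.0005,0],[0,0,0],1],[[-0.008,0.0007,0],[0,0,0],1],[[-0.009,0.0008,0],[0,0,0],1],[[-0.010,0.0009,0],[0,0,0],1]]'; python3 -m creep '[[[-0.001,0.0001,0],[0,0,0],1],[[-0.001,0.0001,0],[0,0,0],1]]'
```

```text
time: 11.45
tool_pos: [556.1, 265.1, 81.4]
tool_rot: [-1.25, -1.142, 1.143]
force: [0.4, 0.9, -1.2]
finger_gap: -0.3
time: 11.62
tool_pos: [554.9, 265.1, 81.4]
tool_rot: [-1.25, -1.142, 1.143]
force: [0.1, -0.1, -1.1]
finger_gap: -0.3
```

```bash
python3 -m creep '[[[-0.001,0.0001,0],[0,0,0],1],[[-0.002,0.0002,0],[0,0,0],1],[[-0.002,0.0002,0],[0,0,0],1]]'
python3 - <<'E'
from h import *
print(observe()["force"])
im=get_image("scene")[:,:,::-1];cv2.imwrite("pics/s12.png",cv2.resize(im[190:260,215:285],None,fx=8,fy=8,interpolation=cv2.INTER_CUBIC))
E
```

```text
time: 11.87
tool_pos: [553.3, 265.3, 81.5]
tool_rot: [-1.251, -1.143, 1.142]
force: [1.0, -0.5, -0.9]
finger_gap: 0.1
[ 1.04283884 -0.52293606 -0.87260441]
```

View pics/s12.png

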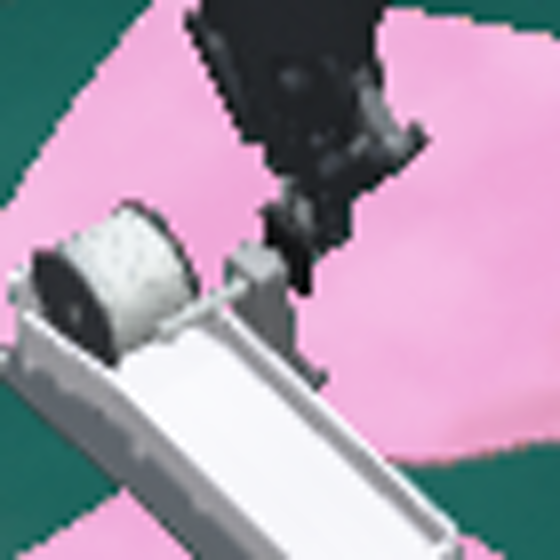

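```bash
python3 -m creep '[[[-0.001,0.0001,0],[0,0,0],1],[[-0.002,0.0002,0],[0,0,0],1],[[-0.002,0.0002,0],[0,0,0],1]]';python3 -m creep '[[[-0.001,0.0001,0],[0,0,0],1],[[-0.002,0.0002,0],[0,0,0],1],[[-0.002,0.0002,0],[0,0,0],1]]'
```

```text
time: 12.17
tool_pos: [553.3, 265.3, 81.7]
tool_rot: [-1.253, -1.145, 1.139]
force: [6.8, -0.3, -4.5]
finger_gap: -0.2
time: 12.42
tool_pos: [553.1, 265.3, 81.9]
tool_rot: [-1.256, -1.148, 1.137]
force: [11.5, 1.1, -7.7]
finger_gap: -0.3
```

The tool stopped at x 553 and the force rose to 11 N, so the keeper is at its stop. I'll back off and check.

```bash
python3 -m creep '[[[0.005,-0.0005,0],[0,0,0],1],[[0.015,-0.0014,0],[0,0,0],1],[[0.035,-0.003,0],[0,0,0],1],[[0.06,-0.005,0.01],[0,0,0],1],[[0.075,-0.006,0.04],[0,0,0],1],[[0.09,-0.006,0.075],[0,0,0],1],[[0.09,0.02,0.1],[0,0,0],1],[[0.09,0.05,0.12],[0,0,0],1],[[0.09,0.05,0.12],[0,0,0],1],[[0.09,0.05,0.12],[0,0,0],1]]'
python3 - <<'E'
from h import *
p=np.load("p.npy");print(observe()["force"])
im=np.ascontiguousarray(get_image("scene")[:,:,::-1]);cv2.imwrite("pics/s13r.png",im)
o=(205,190);sc=7;c=cv2.resize(im[190:275,205:290],None,fx=sc,fy=sc,interpolation=cv2.INTER_CUBIC)
def ln(P,col):
    q=((proj("scene",r2w(p,P))-o+.5)*sc).astype(int);cv2.polylines(c,[q],True,col,1)
ln([(60,15,50),(60,41,50),(60,41,86),(60,15,86)],(0,255,255))
for x in(-22,22): ln([(x,68+30*np.cos(t),56+30*np.sin(t)) for t in np.linspace(0,6.28,30)],(255,0,255))
ln([(-8,28,64),(33,28,64)],(0,0,255))
cv2.imwrite("pics/s13.png",c)
im=get_image("top")[:,:,::-1];cv2.imwrite("pics/t13.png",cv2.resize(im[150:320,120:420],None,fx=2.6,fy=2.6,interpolation=cv2.INTER_CUBIC))
E
```

```text
time: 13.25
tool_pos: [638.7, 319.2, 202.9]
tool_rot: [-1.247, -1.148, 1.144]
force: [-0.5, -1.1, -1.0]
finger_gap: 0.4
[-0.53275602 -1.06689016 -0.98510036]
```

View pics/s13.png

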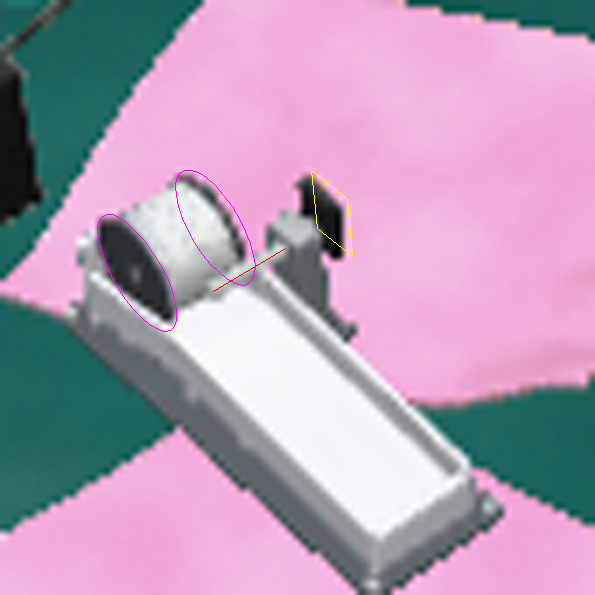

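View pics/t13.png

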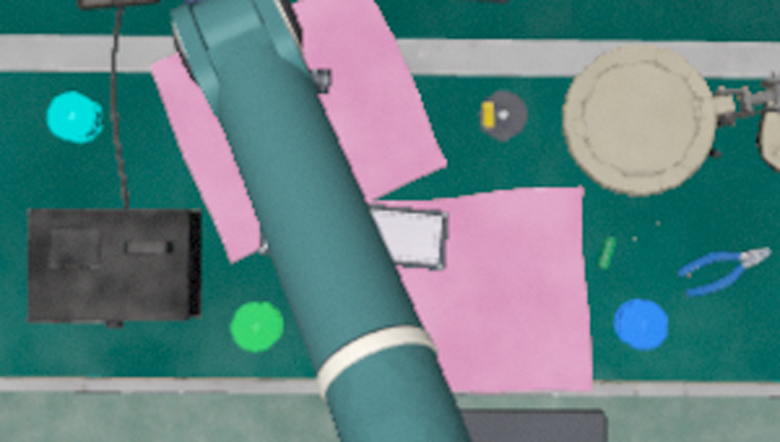

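```bash
python3 -c "
from plant import *
print(close_job())"
```

```text
the job is handed in; nothing more can be done
None
```

The spool is past the hump and resting against the end stop, with the keeper pushed fully in behind it. I handed the job in at about 13.3 s; no verdict was reported.

- **Spool:** I pushed it up the slope with half-closed fingertips, one on each flange. The force readings between steps were about 1 to 2 N. It rolled the last stretch to the end stop on its own, and I checked in both cameras that it was seated, with the keeper still out, before touching the keeper.
- **Keeper:** I pushed the black tab with the closed fingers until the arm stopped moving and the force rose to about 11 N.
- **Last check:** After backing the gripper away, the last scene picture shows the tab against the guide block, the pin behind the spool, and the spool within 2 to 3 mm of the seat outline I projected onto it.
- **Bystanders:** In the last top picture the spare spool, cutters and terminal block look unmoved. The screw tray is outside that crop, and I never worked near it.

Two limits on these checks: the arm hid the seat from the top camera at the end, so the final check rests on the scene camera alone. The rack pose fit left residuals of about 1 pixel, or 2 to 3 mm.

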